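Close the spring-loaded terrine press

ROBOT

A 7-joint arm with a two-finger parallel gripper is mounted at the origin on a cart in front of the work surface, level with it; the furniture and walls round the work are solid. World frame = base frame: x ahead of the robot, y to its left, z up, the work surface at z = 0. Lengths are in mm, angles in rad, forces in N, time in s.
With the tool pointing down it reaches from about 400 to 900 mm from the base axis. Payload 5.5 kg.
Tool frame: the origin (TCP) lies midway between the tips of the shut fingers; the grasp point (between the pads) lies 19 mm behind it; z points along the fingers, y is the line along which they close (so a half turn about z gives the same grasp; the last joint's range is limited). The gripper opens to 92 mm and grips with 3 to 60 N. Pads are 19 mm wide; open, the fingers measure 130 mm over their backs; the gripper's body (75 mm by 190 mm) begins 47 mm behind the grasp point.
Start: joints at [1.386, 0.501, -0.427, 1.55, 0.221, 1.138, -0.21], TCP at [281.471, -585.896, 226.729] pointing down, gripper open.
Joint ranges: [-2.88, 2.88], [-0.31, 2.03], [-1.54, 1.56], [0.2, 2.42], [-1.41, 4.55], [0.19, 2.02], [-2.57, 2.57]. Speed limits (rad/s): [2.57, 2.57, 3.14, 3.14, 3.14, 3.14, 3.14].

INTERFACE

Orientations are given as a unit quaternion [x, y, z, w].
In Python, from plant import robot gives the robot as it stands.
- The arm moves only by the tool step_arm, never from a script. Its argument "rows" is a list of rows, each an object of numbers: "tx", "ty", "tz": the shift along the world's x, y, z as a fraction of full scale; "ax", "ay", "az": the turn, a rotation vector about the world's x, y, z as a fraction of full scale. In form: [{"tx": .., "ty": .., "tz": .., "ax": .., "ay": .., "az": ..}, ...]. A call has 1 to 20 rows; each row shifts and turns the commanded pose from where the row before left it; what a row does not reach is not made up. Full scale, the value 1, is 75 mm for a shift and pi rad for a turn. A row lasts 1/10 s, in which the tool goes at most 50 mm and 8.59 degrees, less where a joint would pass 70% of its speed; a pose out of reach is approached as far as the arm can. A call with a number of a shift or a turn outside -1 to 1 is refused whole. A call with a gripper value outside its range is refused whole. "grip" is the opening, from 0 (shut) to 1 (fully open), set as the call begins (left out, the last holds). The fingers move at their own pace and stop on an object; the grip force is fixed at half the most. Time passes only in rows, so rows that do not move let the fingers close. It gives the time, the measured TCP pose, the force, the opening and the grip force at its end, in the units of the state.
- robot.state(): the state, without advancing time (a new reading comes with each control period).
- robot.camera(name): name is "scene" or "top" or "wrist"; returns the picture (400x640x3 uint8, red, green, blue); there is no depth.
- robot.camera_info(name): a dict with "camera_matrix" (3x3 intrinsics, pixels), "position" and "rotation" of the camera in the world. Camera axes: x right, y up, looking along -z (the intrinsics and any distortion apply to the point x, -y, -z); pixel columns grow to the right and rows downward; lengths in mm; the calibration is good to about 2 mm. The wrist camera is an equidistant fisheye: a pixel r from the principal point sees the ray r / f radians off the axis. A picture is of the moment at which its call begins: read the wrist's pose just before it. camera_info takes no time and is no camera call; for the wrist camera it gives the pose at the moment of the call.
- robot.hand_in(): hands the job in; it is judged then, once.
The state is a dict: "time_s": time; "joints": joint angles; "joint_velocities": joint speeds; "effort": joint torques, N m; "tool_pos": TCP position; "ee_rot": TCP orientation; "force": force on the tool from outside, world axes, zero at the start; "moment": the same for the moment, N m; "opening": finger opening in mm; "grasp_force": force on a finger pad.
Only numpy, scipy, OpenCV 4.12 (cv2) and the standard library are available. Lean on these libraries where they do the work, as an engineer would, in place of code of your own. Each camera call takes 0.05 s, during which the arm holds its last target. There are 200 camera calls.

TASK

The terrine press has been washed and must go back together: set the lid level into the mould, handle up, then push the steel clamp bar round by its free end, its two sprung feet riding up over the lid, into the fork of the keeper until it bears firmly on the keeper's stop screw, with about 10 N. How far that screw is set in is not known, so feel for it through the rub of the springs, and never put more than 20 N on the bar. Leave the bar there, and do not disturb the pepper mill, the salt shaker or the spice jar.

Things in the scene. Friction and masses are not known exactly. Their poses are not given: they have to be found in the camera images.
- press: Terrine press, fixed to the worktop: beech base 305 x 112 x 18 mm with a stainless mould in its middle, the bar's upright pivot stud 118 mm from the middle at the end nearer the robot (its nut reaches 139 mm above the worktop) and the keeper at the other end. Origin: middle of the base's underside. x: along the mould's length, from the pivot stud to the keeper; y to its left; z up.
- mould_floor (a point): Centre of the mould's inner floor, 21 mm above the worktop. The mould is 159 x 87 mm inside, 165 x 93 mm outside; its walls reach 70 mm above the worktop and then flare outwards at 45 degrees as a lead-in up to 75.5 mm, where the lid's flange rests. Axes as the press.
- keeper: Keeper at the far end of the press: steel fork 24 mm wide, open to the press's +y side; the bar enters between its tines (gap 10 mm, upper tine's top 131 mm above the worktop, tines from 41 mm behind to 30 mm before this origin). Origin: on the base board, 18 mm above the worktop and 118 mm from the mould's middle, on its long axis. Axes as the press.
- clamp_bar: Clamp bar, flat steel 30 x 6 mm, underside 118 mm above the worktop, turning level about the pivot stud. Origin: the stud's axis at the bar's underside; x: along the bar to its free end, 290 mm away; z up. Starts swung open 1.36 to 1.5 rad to the press's +y side. It meets the stop screw somewhere between 0.07 and 0 rad before its x is parallel to the press's x, as the screw happens to be set.
- stop_hole (a point): Where the stop screw passes the keeper's back plate (its inner face), 121 mm above the worktop: 8 mm screw, black knurled head outside, round white nylon tip inside, pointing to the press's +y and sticking out 21 to 37 mm, unmeasured. The tip gives less than 0.05 mm per N at the knob. After a press the bar stays where it is left: only friction holds it.
- bar_knob (a point): Middle of the black upright knob on the bar's free end, 17 mm thick, 30 mm tall (128 to 158 mm above the worktop), 275 mm from the pivot: push here, on the bar's +y side. The bar alone turns with about 0.5 N here. Axes as the bar.
- pad_far_foot (a point): Lowest point of the far sprung foot under the bar, 170 mm from the pivot: domed rubber, 19 mm thick, 77.5 mm above the worktop when free. It must ride up the lid's sloped edge and 4 mm higher onto its top: the drag felt at the knob is 1 to 2 N from 1 rad before parallel, 4 to 8 N around 0.3 to 0.2 rad, then 2 to 5 N all the way to the stop.
- pad_near_foot (a point): Lowest point of the near sprung foot, 66 mm from the pivot, like the far one. Each spring: 4 N to start, then 1 N per mm, travel 12 mm.
- lid_handle (a point): Middle of the lid's wooden handle: 50 mm along x, 24 mm wide along y, 18 mm tall, 41 mm above the lid's underside. Below: steel flange 176 x 106 mm, its top 23 mm under this point, long sides sloping down 17 degrees over the outer 14 mm; under it a locating plug 154 x 82 x 12 mm. z up; fits the mould either way round, 2.5 mm play; seated, 104.5 mm above the worktop. 320 g. Starts on the 21 mm chopping board.
- pepper_mill: Wooden pepper mill, 58 x 170 mm, standing behind the chopping board; origin at its foot. To be left alone.
- salt_shaker: Glass and steel salt shaker, 44 x 90 mm, standing behind the chopping board; origin at its foot. To be left alone.
- spice_jar: Spice jar with a dark lid, 41 x 105 mm, standing behind the chopping board; origin at its foot. To be left alone.

How it is judged (in metres and radians):
On the way, in this order (a step that is already met when the one before it is completed fails the run):
1. the lid sits in the mould, level, handle up (horizontal distance between lid_handle and mould_floor below 0.006 m and z of lid_handle in the frame of mould_floor below 0.0865 m and angle between lid_handle's own z axis and vertical below 0.05 rad and angle between the x axis of lid_handle and the x axis of press, either way round below 0.08 rad), for 0.2 s.
2. the clamp bar bears on the keeper's stop screw (contact force between clamp_bar and keeper above 4 N), for 0.15 s.
At the end, for the whole second after the job is handed in: The clamp bar has been pressed on the stop screw and rests in the keeper, within 0.085 rad of the press's long axis; under it the lid sits in the mould, handle within 6 mm of the mould's middle and 3 mm of its seated height, level within 0.05 rad, in line within 0.08 rad (all of step 1 and angle between the x axis of clamp_bar and the x axis of press, either way round below 0.085 rad and angular speed of clamp_bar below 0.05 rad/s); the robot touches nothing.
It fails at once if more than 20 N on the clamp bar (contact force between any of the fingers, the arm and clamp_bar above 20 N).
It fails at once if the pepper mill, salt shaker or spice jar moved more than 15 mm or tipped (distance of any of pepper_mill, salt_shaker, spice_jar from where it was at the start of the episode above 0.015 m or angle between any of pepper_mill, salt_shaker, spice_jar's own z axis and vertical above 0.3 rad).
It also fails if it takes over 72 s, if anything falls off the work surface, if the arm or the gripper's body presses on something with over 40 N, if the wrist force passes 120 N, or if a joint passes its speed limit or range.

## Working session

There is one attempt and no reset: what is moved stays moved. The work goes in short steps, Python scripts to look and compute and a tool call to move; the robot and the scene stay as the last step left them, time stands still between calls to the robot, and variables do not carry over. Pictures are saved under pics/ and viewed, at most 13 in all, crops included, and the job is handed in when it is done.

Besides the shell and the picture viewer there is one more tool, called as a command line: name --argument value ..., lists and objects as JSON in quotes. step_arm: Moves the arm, as the interface text tells. Shift numbers are shares of 75 mm and turn numbers shares of pi rad, none past 1 either way. Its arguments: {"type":"object","properties":{"rows":{"type":"array"},"grip":{"type":"number"}},"required":["rows"]}

```bash
ls; mkdir -p pics; python3 - <<'E'
from plant import robot
import cv2
for n in("scene","top"):
    im=robot.camera(n); cv2.imwrite(f"pics/{n}0.png",im[:,:,::-1])
    print(n,robot.camera_info(n))
s=robot.state();print(s)
E
```

```text
pics
scene {'camera_matrix': array([[363.44305657,   0.        , 328.68693708],
       [  0.        , 363.44305657, 201.09476187],
       [  0.        ,   0.        ,   1.        ]]), 'position': array([ 40.48159709, 656.82263808, 505.58510738]), 'rotation': array([-0.20241938,  0.48199438,  0.77563832, -0.3536849 ])}
top {'camera_matrix': array([[398.20178234,   0.        , 319.49093955],
       [  0.        , 398.20178234, 203.82298339],
       [  0.        ,   0.        ,   1.        ]]), 'position': array([ 513.10003188,  151.65573579, 1089.67413336]), 'rotation': array([ 0.01764596, -0.03237958, -0.6990404 ,  0.71413073])}
{'time_s': 0.1, 'joints': array([ 1.38618869,  0.50175526, -0.42677365,  1.55131975,  0.22077786,
        1.13834764, -0.2103018 ]), 'joint_velocities': array([ 2.22865091e-04, -1.02867637e-03, -2.78255942e-04, -3.15457446e-03,
       -8.63607253e-05,  5.76502069e-05, -4.32942145e-04]), 'effort': array([-1.07011845e-02, -5.67865276e+01, -5.83824590e+00, -2.79911935e+01,
       -6.89893076e-02,  2.40938558e-02,  5.47443290e-05]), 'tool_pos': array([ 281.11653763, -585.35934065,  225.78906445]), 'ee_rot': array([ 9.75037428e-01,  2.22038776e-01, -1.69603320e-04, -8.76193526e-04]), 'force': array([-0.27462314,  0.52084878,  0.22431765]), 'moment': array([-0.03433919,  0.01327611, -0.00520932]), 'grasp_force': 0.0, 'opening': 91.73221285823715}
```

View pics/top0.png

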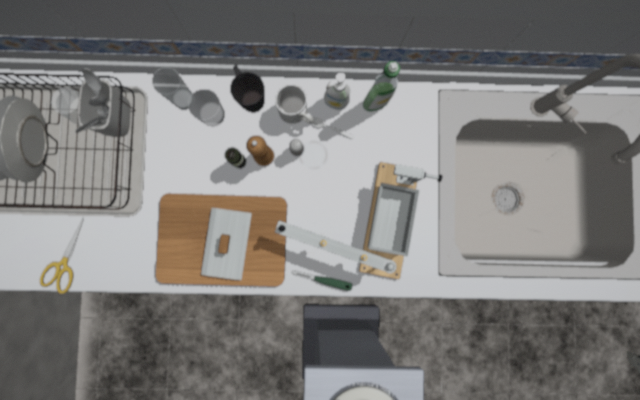

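View pics/scene0.png

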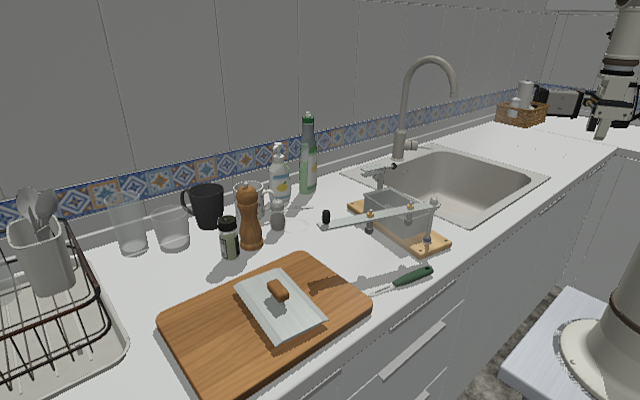

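The top view shows the lid on the board (handle about 223,243), the open bar from the stud (about 390,267) to the knob (282,229), the mould at about 393,218 and the keeper at about 408,172. The scene view agrees with this. Next I'll take the measurements.

```bash
cat > h.py <<'E'
from plant import robot
import numpy as np,cv2
from scipy.spatial.transform import Rotation as R
def proj(n,P):
    i=robot.camera_info(n);P=np.atleast_2d(P);c=(P-i['position'])@R.from_quat(i['rotation']).as_matrix()
    K=i['camera_matrix'];return np.c_[K[0,2]+K[0,0]*c[:,0]/-c[:,2],K[1,2]-K[1,1]*c[:,1]/-c[:,2]]
def cast(n,uv,z):
    i=robot.camera_info(n);uv=np.atleast_2d(uv).astype(float);K=i['camera_matrix']
    d=np.c_[(uv[:,0]-K[0,2])/K[0,0],-(uv[:,1]-K[1,2])/K[1,1],-np.ones(len(uv))]@R.from_quat(i['rotation']).as_matrix().T
    p=i['position'];return p+d*((z-p[2])/d[:,2])[:,None]
E
python3 - <<'E'
import cv2
t=cv2.imread('pics/top0.png')
cv2.imwrite('pics/c1.png',cv2.resize(t[150:285,260:450],None,fx=4,fy=4,interpolation=cv2.INTER_CUBIC))
cv2.imwrite('pics/c2.png',cv2.resize(t[190:290,150:300],None,fx=5,fy=5,interpolation=cv2.INTER_CUBIC))
E
```

```text
(no output)
```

View pics/c1.png

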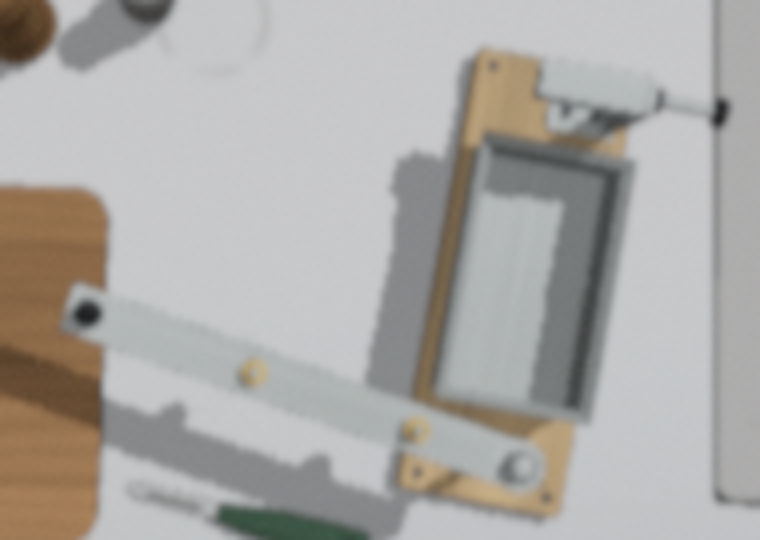

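View pics/c2.png

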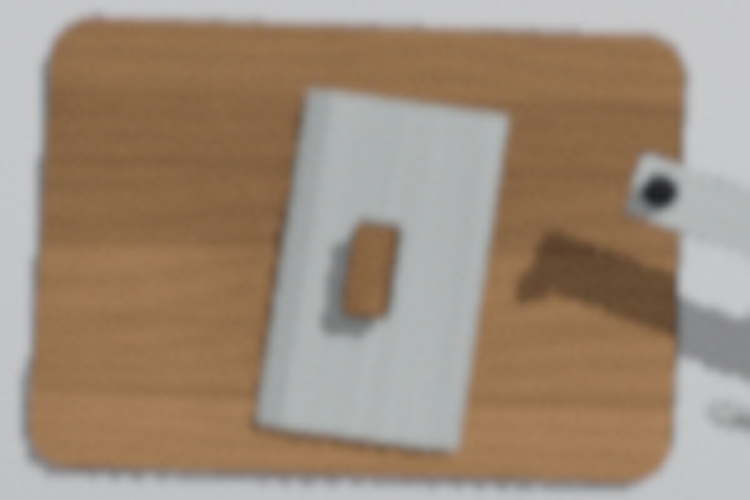

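Crop 1 shows the mould rim corners at crop pixels (485,135), (634,158), (588,422) and (436,394). The nut is at (520,467) and the knob at (87,313). Crop 2 shows the lid corners at (308,88), (510,113), (458,451) and (257,427), with the handle top centred at about (372,269).

```bash
python3 - <<'E'
from h import *
np.set_printoptions(precision=1,suppress=True)
f=lambda a,x0,y0,s:(np.atleast_2d(a)+.5)/s-.5+[x0,y0]
c1=lambda a,z:cast('top',f(a,260,150,4),z)[:,:2]
c2=lambda a,z:cast('top',f(a,150,190,5),z)[:,:2]
def rect(P):
    P=np.array(P);x=(P[0]+P[1]-P[2]-P[3])/2;y=(P[0]+P[3]-P[1]-P[2])/2
    print('c',P.mean(0),'L',np.linalg.norm(x),np.linalg.norm(y),'yaw',np.arctan2(x[1],x[0]).round(3),np.arctan2(-y[0],y[1]).round(3))
    return P.mean(0)
print('mould');rect(c1([(485,135),(634,158),(588,422),(436,394)],75.5))
print('base');b=c1([(482,47),(630,70),(558,517),(400,487)],18);rect(b)
st=c1((520,467),139)[0];kn=c1((87,313),158)[0]
print('stud',st,'knob',kn,np.linalg.norm(kn-st),np.arctan2(*(kn-st)[::-1]))
print('lid');rect(c2([(308,88),(510,113),(458,451),(257,427)],36))
print('handle',c2((372,269),71))
# colour-mask handle in top, and knob/nut
t=cv2.imread('pics/top0.png')
hsv=cv2.cvtColor(t,cv2.COLOR_BGR2HSV)
m=np.zeros(t.shape[:2],np.uint8);m[230:258,212:234]=(hsv[230:258,212:234,1]>70)*255
n,l,s,c=cv2.connectedComponentsWithStats(m);k=1+s[1:,4].argmax();print(s[k],c[k],cast('top',c[k],69), cv2.minAreaRect(np.argwhere(l==k)[:,::-1].astype(np.float32)))
# scene view check
sc=cv2.imread('pics/scene0.png');cv2.imwrite('pics/s1.png',cv2.resize(sc[170:350,220:460],None,fx=3.3,fy=3.3,interpolation=cv2.INTER_CUBIC))
E
```

```text
mould
c [551.2 -59.1] L 170.34758600718013 97.76601763122522 yaw -0.173 -0.146
base
c [552.1 -58.8] L 304.64661659648556 105.0112660006734 yaw -0.164 -0.15
stud [435.4 -37.2] knob [521.2 220.6] 271.73167976756883 1.2495634005278076
lid
c [478.8 372.6] L 178.28565827272038 106.14070324546904 yaw -0.114 -0.101
handle [[479.7 371.1]]
[219 235  10  19 152] [223.5 243.8] [[478.6 372.9  69. ]] ((223.37997436523438, 243.83998107910156), (8.626703262329102, 18.243356704711914), 8.130102157592773)
```

View pics/s1.png

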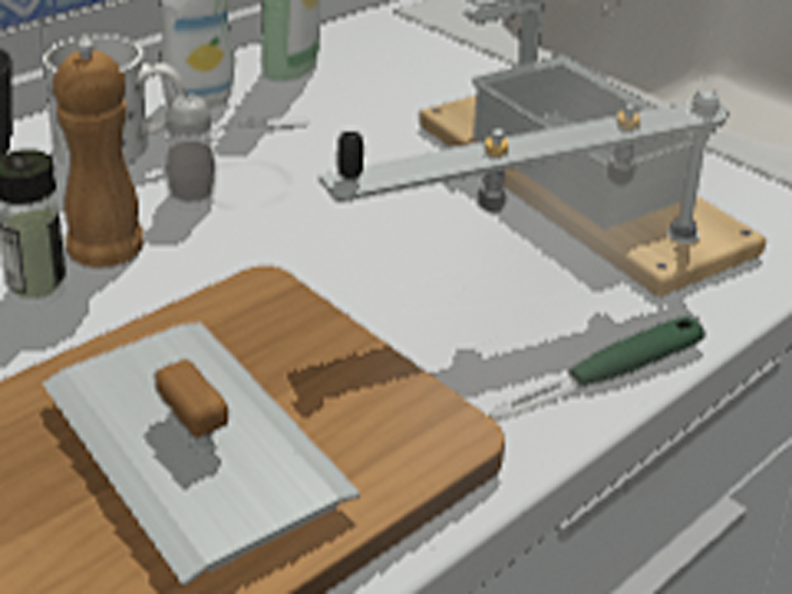

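The scene crop agrees: the knob is at crop (350,155), the lid handle at (190,397) and the nut at (706,102). The path is clear, so I'll go over the press for a wrist look.

step_arm --rows '[{"tx": 0.2,"ty": 0.54,"tz": 0.11,"az": -0.0136},{"tx": 0.2,"ty": 0.54,"tz": 0.11,"az": -0.0136},{"tx": 0.2,"ty": 0.54,"tz": 0.11,"az": -0.0136},{"tx": 0.2,"ty": 0.54,"tz": 0.11,"az": -0.0136},{"tx": 0.2,"ty": 0.54,"tz": 0.11,"az": -0.0136},{"tx": 0.2,"ty": 0.54,"tz": 0.11,"az": -0.0136},{"tx": 0.2,"ty": 0.54,"tz": 0.11,"az": -0.0136},{"tx": 0.2,"ty": 0.54,"tz": 0.11,"az": -0.0136},{"tx": 0.2,"ty": 0.54,"tz": 0.11,"az": -0.0136},{"tx": 0.2,"ty": 0.54,"tz": 0.11,"az": -0.0136},{"tx": 0.2,"ty": 0.54,"tz": 0.11,"az": -0.0136},{"tx": 0.2,"ty": 0.54,"tz": 0.11,"az": -0.0136},{"tx": 0.2,"ty": 0.54,"tz": 0.11,"az": -0.0136},{},{},{}]'

```text
schema error: expected keys tx, ty, tz, ax, ay, az
```

```bash
cat >> h.py <<'E'
def wray(uv):
    i=robot.camera_info('wrist');K=i['camera_matrix'];uv=np.atleast_2d(uv).astype(float)
    q=(uv-K[:2,2])/K[0,0];r=np.linalg.norm(q,axis=1);s=(np.sin(r)/np.maximum(r,1e-9))[:,None]
    d=np.c_[q[:,:1]*s,-q[:,1:]*s,-np.cos(r)]
    return i['position'],d@R.from_quat(i['rotation']).as_matrix().T
def wcast(uv,z):
    p,d=wray(uv);return p+d*((z-p[2])/d[:,2])[:,None]
def yaw():
    return R.from_quat(robot.state()['ee_rot']).as_matrix().round(4)
E
python3 - <<'E'
from h import *
s=robot.state();print(s['time_s'],s['tool_pos'],s['joints'],s['force']);print(yaw())
print(robot.camera_info('wrist'))
im=robot.camera('wrist');cv2.imwrite('pics/w1.png',im[:,:,::-1])
E
```

```text
0.1 [ 281.11653763 -585.35934065  225.78906445] [ 1.38618869  0.50175526 -0.42677365  1.55131975  0.22077786  1.13834764
 -0.2103018 ] [-0.27462314  0.52084878  0.22431765]
[[ 9.014e-01  4.330e-01 -7.000e-04]
 [ 4.330e-01 -9.014e-01  1.600e-03]
 [ 1.000e-04 -1.800e-03 -1.000e+00]]
{'camera_matrix': array([[309.70691629,   0.        , 317.83921127],
       [  0.        , 309.70691629, 197.38275125],
       [  0.        ,   0.        ,   1.        ]]), 'position': array([ 351.98480338, -551.54100474,  383.81358673]), 'rotation': array([-0.12470906,  0.07982606, -0.52668005,  0.83706844])}
```

View pics/w1.png

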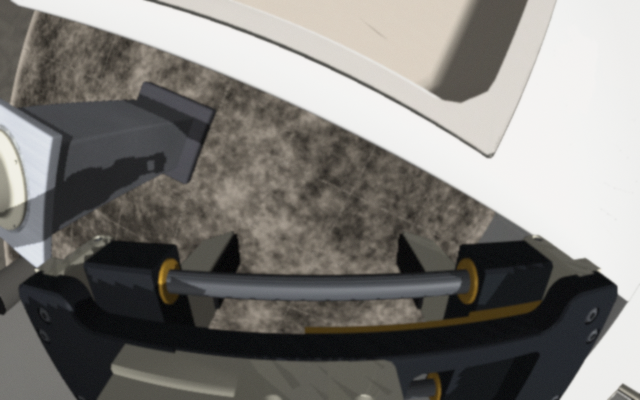

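The wrist view shows only the sink edge and the fingers; the call was refused because every key is needed.

step_arm --rows '[{"tx": 0.2,"ty": 0.54,"tz": 0.11,"ax": 0,"ay": 0,"az": -0.0136},{"tx": 0.2,"ty": 0.54,"tz": 0.11,"ax": 0,"ay": 0,"az": -0.0136},{"tx": 0.2,"ty": 0.54,"tz": 0.11,"ax": 0,"ay": 0,"az": -0.0136},{"tx": 0.2,"ty": 0.54,"tz": 0.11,"ax": 0,"ay": 0,"az": -0.0136},{"tx": 0.2,"ty": 0.54,"tz": 0.11,"ax": 0,"ay": 0,"az": -0.0136},{"tx": 0.2,"ty": 0.54,"tz": 0.11,"ax": 0,"ay": 0,"az": -0.0136},{"tx": 0.2,"ty": 0.54,"tz": 0.11,"ax": 0,"ay": 0,"az": -0.0136},{"tx": 0.2,"ty": 0.54,"tz": 0.11,"ax": 0,"ay": 0,"az": -0.0136},{"tx": 0.2,"ty": 0.54,"tz": 0.11,"ax": 0,"ay": 0,"az": -0.0136},{"tx": 0.2,"ty": 0.54,"tz": 0.11,"ax": 0,"ay": 0,"az": -0.0136},{"tx": 0.2,"ty": 0.54,"tz": 0.11,"ax": 0,"ay": 0,"az": -0.0136},{"tx": 0.2,"ty": 0.54,"tz": 0.11,"ax": 0,"ay": 0,"az": -0.0136},{"tx": 0.2,"ty": 0.54,"tz": 0.11,"ax": 0,"ay": 0,"az": -0.0136},{"tx": 0,"ty": 0,"tz": 0,"ax": 0,"ay": 0,"az": 0},{"tx": 0,"ty": 0,"tz": 0,"ax": 0,"ay": 0,"az": 0},{"tx": 0,"ty": 0,"tz": 0,"ax": 0,"ay": 0,"az": 0}]'

```text
time_s: 1.75
tool_pos: [475.9, -60.6, 333.5]
ee_rot: [0.999, -0.054, -0.001, 0.0]
force: [-0.6, -1.1, -0.2]
opening: 91.8
grasp_force: 0.0
```

```bash
python3 - <<'E'
from h import *
s=robot.state();print(s['time_s'],s['tool_pos'],s['joints'],s['force']);print(yaw())
im=robot.camera('wrist');cv2.imwrite('pics/w2.png',im[:,:,::-1])
E
```

```text
1.75 [475.90759487 -60.56940784 333.48319685] [ 0.76439598  0.1123949  -0.7451945   1.8153605   0.08084163  1.24550329
 -1.68316276] [-0.58756781 -1.10141391 -0.15583269]
[[ 9.941e-01 -1.085e-01 -1.100e-03]
 [-1.085e-01 -9.941e-01 -4.000e-04]
 [-1.000e-03  6.000e-04 -1.000e+00]]
```

View pics/w2.png

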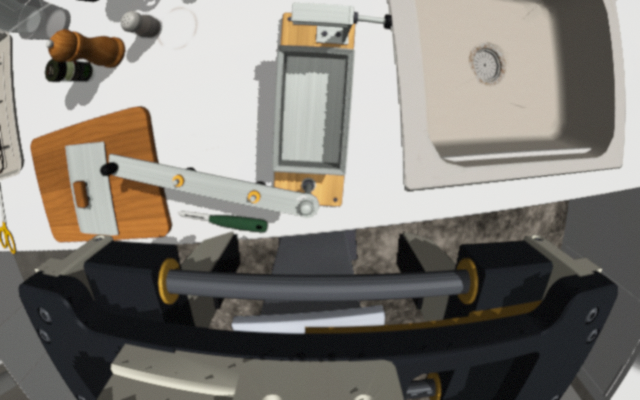

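The wrist view shows the mould rim from about (278,50) to (345,172), the nut at (306,207), the knob at (109,168) and the lid handle at (82,195). I'll refine these by mask.

```bash
python3 - <<'E'
from h import *
np.set_printoptions(precision=1,suppress=True)
def wood(f,cst,x0,x1,y0,y1):
    t=cv2.imread(f);h=cv2.cvtColor(t,cv2.COLOR_BGR2HSV);m=np.zeros(t.shape[:2],np.uint8)
    m[y0:y1,x0:x1]=((h[y0:y1,x0:x1,1]>60)&(h[y0:y1,x0:x1,0]<30)&(h[y0:y1,x0:x1,2]>90))*255
    m=cv2.morphologyEx(m,cv2.MORPH_OPEN,np.ones((2,2)))
    uv=np.argwhere(m)[:,::-1]
    P=cst(uv,18)[:,:2].astype(np.float32);print(f,cv2.minAreaRect(P))
wood('pics/top0.png',lambda u,z:cast('top',u,z),363,420,155,285)
wood('pics/w2.png',wcast,270,360,5,210)
s=robot.state()['tool_pos']
print('w nut',wcast((306,207),139),'knob',wcast((110,168),158),'handle',wcast((81,190),71))
print('w mould',wcast([(279,50),(354,51),(346,174),(274,170)],75.5)[:,:2])
t=cv2.imread('pics/w2.png')
cv2.imwrite('pics/c3.png',np.hstack([cv2.resize(t[0:215,255:370],None,fx=2.75,fy=2.75,interpolation=cv2.INTER_CUBIC),cv2.resize(t[110:250,55:165],None,fx=4,fy=4,interpolation=cv2.INTER_CUBIC)[:591]  if 0 else cv2.resize(t[100:248,55:165],(440,591),interpolation=cv2.INTER_CUBIC)]))
E
```

```text
pics/top0.png ((547.6439819335938, -60.235626220703125), (108.62165832519531, 299.5865173339844), 80.15306854248047)
pics/w2.png ((546.0218505859375, -62.34886169433594), (110.65354919433594, 300.6443176269531), 80.18318176269531)
w nut [[435.8 -42.4 139. ]] knob [[521.2 204.1 158. ]] handle [[485.1 358.5  71. ]]
w mould [[ 634.8  -27.2]
 [ 622.4 -125.4]
 [ 456.1  -98.1]
 [ 472.8    0. ]]
```

View pics/c3.png

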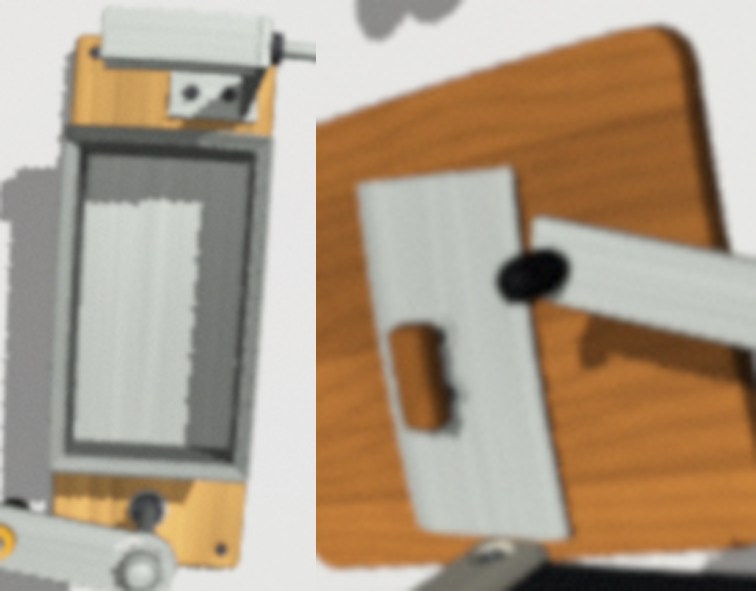

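Crop 3 shows the rim and lid clearly. Top and wrist put the mould centre at (551,-59) and (546.5,-62.7), with press yaw about -0.172. I'll refine this in place with the top camera once the lid is held above the mould. First, over to the lid, with a half turn to keep joint 7 in range.

step_arm --rows '[{"tx": 0,"ty": 0.289,"tz": 0,"ax": 0,"ay": 0,"az": 0.0475},{"tx": 0,"ty": 0.289,"tz": 0,"ax": 0,"ay": 0,"az": 0.0475},{"tx": 0,"ty": 0.289,"tz": 0,"ax": 0,"ay": 0,"az": 0.0475},{"tx": 0,"ty": 0.289,"tz": 0,"ax": 0,"ay": 0,"az": 0.0475},{"tx": 0,"ty": 0.289,"tz": 0,"ax": 0,"ay": 0,"az": 0.0475},{"tx": 0,"ty": 0.289,"tz": 0,"ax": 0,"ay": 0,"az": 0.0475},{"tx": 0,"ty": 0.289,"tz": 0,"ax": 0,"ay": 0,"az": 0.0475},{"tx": 0,"ty": 0.289,"tz": 0,"ax": 0,"ay": 0,"az": 0.0475},{"tx": 0,"ty": 0.289,"tz": 0,"ax": 0,"ay": 0,"az": 0.0475},{"tx": 0,"ty": 0.289,"tz": 0,"ax": 0,"ay": 0,"az": 0.0475},{"tx": 0,"ty": 0.289,"tz": 0,"ax": 0,"ay": 0,"az": 0.0475},{"tx": 0,"ty": 0.289,"tz": 0,"ax": 0,"ay": 0,"az": 0.0475},{"tx": 0,"ty": 0.289,"tz": 0,"ax": 0,"ay": 0,"az": 0.0475},{"tx": 0,"ty": 0.289,"tz": 0,"ax": 0,"ay": 0,"az": 0.0475},{"tx": 0,"ty": 0.289,"tz": 0,"ax": 0,"ay": 0,"az": 0.0475},{"tx": 0,"ty": 0.289,"tz": 0,"ax": 0,"ay": 0,"az": 0.0475},{"tx": 0,"ty": 0.289,"tz": 0,"ax": 0,"ay": 0,"az": 0.0475},{"tx": 0,"ty": 0.289,"tz": 0,"ax": 0,"ay": 0,"az": 0.0475},{"tx": 0.02,"ty": 0.289,"tz": 0,"ax": 0,"ay": 0,"az": 0.0475},{"tx": 0.02,"ty": 0.289,"tz": 0,"ax": 0,"ay": 0,"az": 0.0475}]'

```text
time_s: 3.8
tool_pos: [480.8, 372.9, 333.0]
ee_rot: [0.13, 0.991, -0.001, -0.0]
force: [-0.3, -0.0, 1.2]
opening: 91.6
grasp_force: 0.0
```

step_arm --rows '[{"tx": 0,"ty": 0,"tz": -0.5,"ax": 0,"ay": 0,"az": 0.0475},{"tx": 0,"ty": 0,"tz": -0.6,"ax": 0,"ay": 0,"az": 0.0025},{"tx": 0,"ty": 0,"tz": -0.6,"ax": 0,"ay": 0,"az": 0},{"tx": 0,"ty": 0,"tz": -0.6,"ax": 0,"ay": 0,"az": 0},{"tx": 0,"ty": 0,"tz": -0.5,"ax": 0,"ay": 0,"az": 0},{"tx": 0,"ty": 0,"tz": 0,"ax": 0,"ay": 0,"az": 0},{"tx": 0,"ty": 0,"tz": 0,"ax": 0,"ay": 0,"az": 0}]'

```text
time_s: 4.5
tool_pos: [479.9, 373.2, 123.9]
ee_rot: [0.055, 0.999, -0.0, -0.001]
force: [-0.4, 0.2, 1.7]
opening: 92.0
grasp_force: 0.0
```

```bash
python3 - <<'E'
from h import *
s=robot.state();print(s['time_s'],s['tool_pos'],s['joints'],s['force']);print(yaw())
im=robot.camera('wrist');cv2.imwrite('pics/w3.png',im[:,:,::-1])
E
```

```text
4.5 [479.91205398 373.18591796 123.92134635] [ 0.05771704  0.82066065 -1.13029403  1.72998107  0.81376205  1.14267242
  0.13840968] [-0.36975216  0.19806749  1.73645014]
[[-9.941e-01  1.088e-01 -1.400e-03]
 [ 1.088e-01  9.941e-01 -7.000e-04]
 [ 1.300e-03 -8.000e-04 -1.000e+00]]
```

step_arm --rows '[{"tx": 0,"ty": 0,"tz": -0.3,"ax": 0,"ay": 0,"az": 0},{"tx": 0,"ty": 0,"tz": -0.3,"ax": 0,"ay": 0,"az": 0},{"tx": 0,"ty": 0,"tz": -0.24,"ax": 0,"ay": 0,"az": 0},{"tx": 0,"ty": 0,"tz": -0.12,"ax": 0,"ay": 0,"az": 0},{"tx": 0,"ty": 0,"tz": -0.07,"ax": 0,"ay": 0,"az": 0},{"tx": 0,"ty": 0,"tz": 0,"ax": 0,"ay": 0,"az": 0},{"tx": 0,"ty": 0,"tz": 0,"ax": 0,"ay": 0,"az": 0}]'

```text
time_s: 5.25
tool_pos: [479.8, 374.7, 47.6]
ee_rot: [0.054, 0.999, 0.001, 0.0]
force: [0.5, 0.5, 0.2]
opening: 91.5
grasp_force: 0.0
```

step_arm --rows '[{"tx": 0,"ty": 0,"tz": 0,"ax": 0,"ay": 0,"az": 0},{"tx": 0,"ty": 0,"tz": 0,"ax": 0,"ay": 0,"az": 0},{"tx": 0,"ty": 0,"tz": 0,"ax": 0,"ay": 0,"az": 0},{"tx": 0,"ty": 0,"tz": 0,"ax": 0,"ay": 0,"az": 0},{"tx": 0,"ty": 0,"tz": 0,"ax": 0,"ay": 0,"az": 0},{"tx": 0,"ty": 0,"tz": 0,"ax": 0,"ay": 0,"az": 0},{"tx": 0,"ty": 0,"tz": 0,"ax": 0,"ay": 0,"az": 0},{"tx": 0,"ty": 0,"tz": 0,"ax": 0,"ay": 0,"az": 0}]' --grip 0

```text
time_s: 6.05
tool_pos: [479.4, 374.1, 46.7]
ee_rot: [0.054, 0.999, 0.0, -0.0]
force: [0.1, -0.3, 0.8]
opening: 32.3
grasp_force: 0.0
```

step_arm --rows '[{"tx": 0,"ty": 0,"tz": 0,"ax": 0,"ay": 0,"az": 0},{"tx": 0,"ty": 0,"tz": 0,"ax": 0,"ay": 0,"az": 0},{"tx": 0,"ty": 0,"tz": 0,"ax": 0,"ay": 0,"az": 0},{"tx": 0,"ty": 0,"tz": 0,"ax": 0,"ay": 0,"az": 0}]'

```text
time_s: 6.45
tool_pos: [479.5, 373.6, 46.7]
ee_rot: [0.054, 0.999, -0.0, -0.0]
force: [-0.0, -2.9, 1.5]
opening: 23.6
grasp_force: 30.0
```

step_arm --rows '[{"tx": 0,"ty": 0,"tz": 0.1,"ax": 0,"ay": 0,"az": 0},{"tx": 0,"ty": 0,"tz": 0.3,"ax": 0,"ay": 0,"az": 0},{"tx": 0,"ty": 0,"tz": 0.5,"ax": 0,"ay": 0,"az": 0},{"tx": 0,"ty": 0,"tz": 0.5,"ax": 0,"ay": 0,"az": 0},{"tx": 0,"ty": 0,"tz": 0.5,"ax": 0,"ay": 0,"az": 0},{"tx": 0,"ty": 0,"tz": 0.5,"ax": 0,"ay": 0,"az": 0},{"tx": 0,"ty": 0,"tz": 0.3,"ax": 0,"ay": 0,"az": 0}]'

```text
time_s: 7.15
tool_pos: [479.3, 375.9, 254.3]
ee_rot: [0.053, 0.999, 0.002, 0.002]
force: [0.1, -0.7, -3.0]
opening: 23.8
grasp_force: 30.0
```

step_arm --rows '[{"tx": 0.067,"ty": -0.2,"tz": 0,"ax": 0,"ay": 0,"az": -0.0014},{"tx": 0.067,"ty": -0.4,"tz": 0,"ax": 0,"ay": 0,"az": -0.0014},{"tx": 0.067,"ty": -0.44,"tz": 0,"ax": 0,"ay": 0,"az": -0.0014},{"tx": 0.067,"ty": -0.44,"tz": 0,"ax": 0,"ay": 0,"az": -0.0014},{"tx": 0.067,"ty": -0.44,"tz": 0,"ax": 0,"ay": 0,"az": -0.0014},{"tx": 0.067,"ty": -0.44,"tz": 0,"ax": 0,"ay": 0,"az": -0.0014},{"tx": 0.067,"ty": -0.44,"tz": 0,"ax": 0,"ay": 0,"az": -0.0014},{"tx": 0.067,"ty": -0.44,"tz": 0,"ax": 0,"ay": 0,"az": -0.0014},{"tx": 0.067,"ty": -0.44,"tz": 0,"ax": 0,"ay": 0,"az": -0.0014},{"tx": 0.067,"ty": -0.44,"tz": 0,"ax": 0,"ay": 0,"az": -0.0014},{"tx": 0.067,"ty": -0.44,"tz": 0,"ax": 0,"ay": 0,"az": -0.0014},{"tx": 0.067,"ty": -0.44,"tz": 0,"ax": 0,"ay": 0,"az": -0.0014},{"tx": 0.067,"ty": -0.44,"tz": 0,"ax": 0,"ay": 0,"az": -0.0014},{"tx": 0.067,"ty": -0.35,"tz": 0,"ax": 0,"ay": 0,"az": -0.0014},{"tx": 0,"ty": 0,"tz": -0.3,"ax": 0,"ay": 0,"az": 0},{"tx": 0,"ty": 0,"tz": -0.5,"ax": 0,"ay": 0,"az": 0},{"tx": 0,"ty": 0,"tz": -0.5,"ax": 0,"ay": 0,"az": 0},{"tx": 0,"ty": 0,"tz": -0.3,"ax": 0,"ay": 0,"az": 0},{"tx": 0,"ty": 0,"tz": 0,"ax": 0,"ay": 0,"az": 0},{"tx": 0,"ty": 0,"tz": 0,"ax": 0,"ay": 0,"az": 0}]'

```text
time_s: 9.15
tool_pos: [550.4, -59.5, 130.8]
ee_rot: [0.084, 0.996, 0.0, 0.001]
force: [0.3, -0.7, -4.0]
opening: 23.8
grasp_force: 30.0
```

```bash
python3 - <<'E'
from h import *
s=robot.state();print(s['time_s'],s['tool_pos'],s['joints'],s['force']);print(yaw())
w=robot.camera('wrist');t=robot.camera('top')
cv2.imwrite('pics/w4.png',w[:,:,::-1]);cv2.imwrite('pics/t4.png',t[:,:,::-1])
a=cv2.resize(t[150:285,350:450,::-1],None,fx=4,fy=4,interpolation=cv2.INTER_CUBIC)
b=cv2.resize(w[:270,130:530,::-1],None,fx=1,fy=2.0,interpolation=cv2.INTER_CUBIC)
cv2.imwrite('pics/c4.png',np.hstack([a,b]))
E
```

```text
9.15 [550.42868183 -59.49555856 130.82571893] [ 0.93811501  0.79417562 -1.24393052  1.86367971  0.8408595   1.13424695
  0.78002571] [ 0.30918491 -0.71147179 -4.03935467]
[[-9.858e-01  1.676e-01  1.300e-03]
 [ 1.676e-01  9.858e-01  5.000e-04]
 [-1.200e-03  7.000e-04 -1.000e+00]]
```

View pics/c4.png

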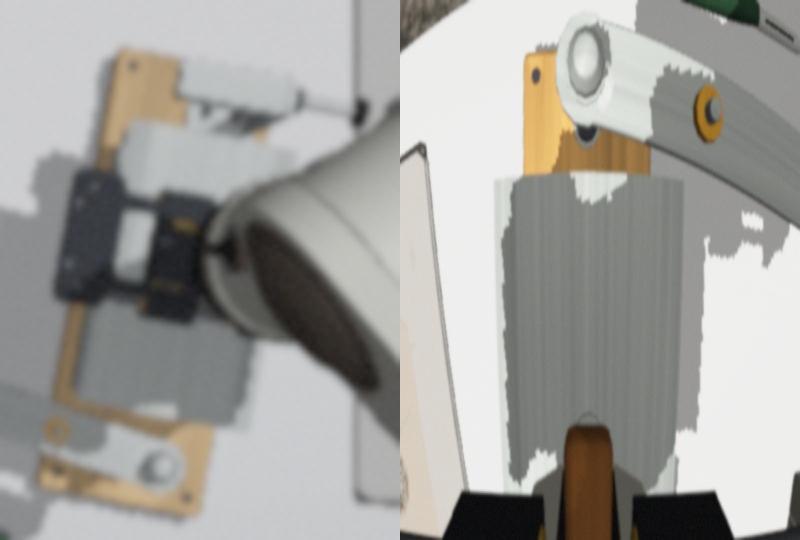

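The left half (top) shows the lid held over the mould with corners at about (127,122), (297,150), (250,430) and (76,393). The right half (wrist) shows the lid's near edge from u=225 to 414 at v=90, and the nut at (317,25), nearly in line with it.

```bash
python3 - <<'E'
from h import *
np.set_printoptions(precision=1,suppress=True)
f=lambda a:(np.atleast_2d(a)+.5)/4-.5+[350,150]
P=cast('top',f([(127,122),(297,150),(250,430),(76,393)]),119)[:,:2];print('lid top',P.mean(0),np.linalg.norm(P[0]-P[3]),np.linalg.norm(P[0]-P[1]))
s=robot.state()['tool_pos']
e=np.array([-.9858,.1676]);print('expected near end',s[:2]+88*e)
print('wrist nut',wcast((317,25),139),'lid near edge',wcast([(225,90),(414,90)],121))
print('base corner near L/R (press -y)',wcast([(130+124,26)],18))
st=cast('top',f((158,467)),139);print('top nut',st)
# stud positions to press centre
a=-.170
for q in (wcast((317,25),139)[0,:2],st[0,:2]): print('centre from stud',q+118*np.array([np.cos(a),np.sin(a)]))
E
```

```text
lid top [551.9 -57.3] 169.19158150256433 106.35590942851117
expected near end [464.5 -44.9]
wrist nut [[432.9 -40.2 139. ]] lid near edge [[453.7 -95.1 121. ]
 [471.1   7.4 121. ]]
base corner near L/R (press -y) [[391. -89.  18.]]
top nut [[435.4 -36.  139. ]]
centre from stud [549.2 -60.2]
centre from stud [551.7 -56. ]
```

step_arm --rows '[{"tx": 0,"ty": -0.013,"tz": -0.1,"ax": 0,"ay": 0,"az": 0},{"tx": 0,"ty": 0,"tz": -0.1,"ax": 0,"ay": 0,"az": 0},{"tx": 0,"ty": 0,"tz": -0.1,"ax": 0,"ay": 0,"az": 0},{"tx": 0,"ty": 0,"tz": -0.08,"ax": 0,"ay": 0,"az": 0},{"tx": 0,"ty": 0,"tz": -0.04,"ax": 0,"ay": 0,"az": 0},{"tx": 0,"ty": 0,"tz": -0.04,"ax": 0,"ay": 0,"az": 0},{"tx": 0,"ty": 0,"tz": 0,"ax": 0,"ay": 0,"az": 0}]'

```text
time_s: 9.95
tool_pos: [549.6, -61.0, 94.3]
ee_rot: [0.084, 0.996, 0.0, -0.0]
force: [0.2, 0.4, -4.2]
opening: 23.6
grasp_force: 30.0
```

step_arm --rows '[{"tx": 0,"ty": 0,"tz": -0.03,"ax": 0,"ay": 0,"az": 0},{"tx": 0,"ty": 0,"tz": -0.03,"ax": 0,"ay": 0,"az": 0},{"tx": 0,"ty": 0,"tz": 0,"ax": 0,"ay": 0,"az": 0}]'

```text
time_s: 10.25
tool_pos: [549.7, -61.1, 90.0]
ee_rot: [0.084, 0.996, -0.0, -0.0]
force: [0.8, 0.5, -3.5]
opening: 23.8
grasp_force: 30.0
```

step_arm --rows '[{"tx": 0,"ty": 0,"tz": -0.015,"ax": 0,"ay": 0,"az": 0},{"tx": 0,"ty": 0,"tz": -0.012,"ax": 0,"ay": 0,"az": 0},{"tx": 0,"ty": 0,"tz": 0,"ax": 0,"ay": 0,"az": 0}]'

```text
time_s: 10.55
tool_pos: [550.0, -61.1, 89.3]
ee_rot: [0.084, 0.996, -0.0, 0.0]
force: [-3.4, -1.4, 7.4]
opening: 23.3
grasp_force: 30.0
```

It's seated, with the contact force up at the expected height. Release and rise.

step_arm --rows '[{"tx": 0,"ty": 0,"tz": 0,"ax": 0,"ay": 0,"az": 0},{"tx": 0,"ty": 0,"tz": 0,"ax": 0,"ay": 0,"az": 0},{"tx": 0,"ty": 0,"tz": 0,"ax": 0,"ay": 0,"az": 0},{"tx": 0,"ty": 0,"tz": 0,"ax": 0,"ay": 0,"az": 0},{"tx": 0,"ty": 0,"tz": 0.1,"ax": 0,"ay": 0,"az": 0},{"tx": 0,"ty": 0,"tz": 0.3,"ax": 0,"ay": 0,"az": 0},{"tx": 0,"ty": 0,"tz": 0.5,"ax": 0,"ay": 0,"az": 0},{"tx": 0,"ty": 0,"tz": 0.6,"ax": 0,"ay": 0,"az": 0},{"tx": 0,"ty": 0,"tz": 0.6,"ax": 0,"ay": 0,"az": 0}]' --grip 0.7

```text
time_s: 11.45
tool_pos: [549.4, -60.8, 247.6]
ee_rot: [0.084, 0.996, 0.0, -0.0]
force: [1.0, -1.1, 0.1]
opening: 64.1
grasp_force: 0.0
```

```bash
python3 - <<'E'
from h import *
np.set_printoptions(precision=2,suppress=True)
w=robot.camera('wrist');cv2.imwrite('pics/w5.png',w[:,:,::-1])
h=cv2.cvtColor(w,cv2.COLOR_RGB2HSV)
m=((h[...,1]>100)&(h[...,0]<20)&(h[...,2]>40)).astype(np.uint8)
n,l,s,c=cv2.connectedComponentsWithStats(m)
for k in range(1,n):
    if s[k,4]>150: print(s[k],c[k],wcast(c[k],108)[0])
st=robot.state();print(st['time_s'],st['tool_pos'],st['force'],st['opening'])
E
```

```text
[  495    15   139   161 16526] [567.81  90.89] [483.69 264.97 108.  ]
[ 274   49   89   48 1966] [302.5   78.14] [446.4  -56.23 108.  ]
[384  68  17  17 183] [391.48  75.87] [456.62  30.18 108.  ]
[ 307  161   23   48 1067] [317.83 184.37] [553.8  -59.54 108.  ]
[523 220  76  46 780] [555.73 239.56] [683.37 252.69 108.  ]
[290 253  67  19 900] [327.91 263.53] [646.22 -63.77 108.  ]
11.5 [553.19 -59.32 255.05] [2.36 1.98 5.22] 64.26793097286583
```

The lid stayed seated. Now I'll shut the fingers and go behind the knob on the bar's +y side.

step_arm --rows '[{"tx": -0.08,"ty": 0.2,"tz": 0,"ax": 0,"ay": 0,"az": -0.0048},{"tx": -0.08,"ty": 0.4,"tz": 0,"ax": 0,"ay": 0,"az": -0.0048},{"tx": -0.08,"ty": 0.42,"tz": 0,"ax": 0,"ay": 0,"az": -0.0048},{"tx": -0.08,"ty": 0.42,"tz": 0,"ax": 0,"ay": 0,"az": -0.0048},{"tx": -0.08,"ty": 0.42,"tz": 0,"ax": 0,"ay": 0,"az": -0.0048},{"tx": -0.08,"ty": 0.42,"tz": 0,"ax": 0,"ay": 0,"az": -0.0048},{"tx": -0.08,"ty": 0.42,"tz": 0,"ax": 0,"ay": 0,"az": -0.0048},{"tx": -0.08,"ty": 0.42,"tz": 0,"ax": 0,"ay": 0,"az": -0.0048},{"tx": -0.08,"ty": 0.42,"tz": 0,"ax": 0,"ay": 0,"az": -0.0048},{"tx": -0.08,"ty": 0.33,"tz": 0,"ax": 0,"ay": 0,"az": -0.0048},{"tx": 0,"ty": 0,"tz": 0,"ax": 0,"ay": 0,"az": 0},{"tx": 0,"ty": 0,"tz": 0,"ax": 0,"ay": 0,"az": 0}]' --grip 0

```text
time_s: 12.7
tool_pos: [489.5, 229.6, 245.9]
ee_rot: [0.158, 0.987, -0.0, 0.0]
force: [0.5, -0.3, -0.7]
opening: 0.6
grasp_force: 0.0
```

```bash
python3 - <<'E'
from h import *
np.set_printoptions(precision=2,suppress=True)
t=robot.camera('top');w=robot.camera('wrist');cv2.imwrite('pics/t6.png',t[:,:,::-1]);cv2.imwrite('pics/w6.png',w[:,:,::-1])
st=robot.state();print(st['time_s'],st['tool_pos'],st['joints'],st['force'],st['opening']);print(yaw())
# knob pos in old/new top frames: dark blobs near (282,229)
for f in('pics/top0.png','pics/t6.png'):
    g=cv2.cvtColor(cv2.imread(f),cv2.COLOR_BGR2GRAY)[220:240,270:295];m=(g<60).astype(np.uint8)
    n,l,s,c=cv2.connectedComponentsWithStats(m);print([(s[k,4],c[k]+[270,220],cast('top',c[k]+[270,220],155)[0]) for k in range(1,n) if s[k,4]>3])
for nme,uvs,z in(('mill',(257,141),165),('salt',(296,146),85),('jar',(233,156),100)):print(nme,cast('top',uvs,z)[0])
E
```

```text
12.8 [490.28 227.94 245.53] [ 0.47  0.59 -1.3   1.79  0.6   1.24  0.25] [ 0.67 -0.91 -0.44] 0.2519867856800948
[[-0.95  0.32 -0.  ]
 [ 0.32  0.95 -0.  ]
 [-0.   -0.   -1.  ]]
[(np.int32(14), array([281.29, 228.14]), array([520.58, 221.02, 155.  ]))]
[(np.int32(31), array([281.55, 225.52]), array([526.73, 220.58, 155.  ]))]
mill [723.37 282.74 165.  ]
salt [731.17 194.46  85.  ]
jar [698.6  350.58 100.  ]
```

step_arm --rows '[{"tx": 0,"ty": 0,"tz": -0.3,"ax": 0,"ay": 0,"az": 0},{"tx": 0,"ty": 0,"tz": -0.4,"ax": 0,"ay": 0,"az": 0},{"tx": 0,"ty": 0,"tz": -0.4,"ax": 0,"ay": 0,"az": 0},{"tx": 0,"ty": 0,"tz": -0.26,"ax": 0,"ay": 0,"az": 0},{"tx": 0,"ty": 0,"tz": -0.1,"ax": 0,"ay": 0,"az": 0},{"tx": 0,"ty": 0,"tz": 0,"ax": 0,"ay": 0,"az": 0},{"tx": 0,"ty": 0,"tz": 0,"ax": 0,"ay": 0,"az": 0}]'

```text
time_s: 13.5
tool_pos: [490.6, 229.1, 137.1]
ee_rot: [0.16, 0.987, 0.0, 0.0]
force: [-0.3, -0.2, 0.0]
opening: 0.7
grasp_force: 0.0
```

```bash
cat >> h.py <<'E'
S=np.array([434.,-40.7])
def arc(th0,th1,n,off=18,r=277):
    "rows (fractions) for the tool to follow the bar from th0 to th1 (world bar angle), offset off on +y side"
    th=np.linspace(th0,th1,n+1);P=S+r*np.c_[np.cos(th),np.sin(th)]+off*np.c_[-np.sin(th),np.cos(th)]
    return P,np.c_[np.diff(P,axis=0)/75,np.diff(th)/np.pi]
def where():
    s=robot.state();d=s['tool_pos'][:2]-S;M=R.from_quat(s['ee_rot']).as_matrix()
    tx=np.arctan2(M[1,0],M[0,0]);th=tx-np.pi/2
    b=np.array([np.cos(th),np.sin(th)]);c=np.array([-b[1],b[0]])
    rr=np.hypot(*d);bar=np.arctan2(d[1],d[0])-np.arcsin(18/rr)
    print('t',s['time_s'],'pos',s['tool_pos'].round(1),'th_tool',th.round(3),'bar',bar.round(4),'rel press',(bar+.17).round(4),'r',(rr*np.cos(np.arcsin(18/rr))).round(1),'Ft',(s['force'][:2]@np.array([-np.sin(bar),np.cos(bar)])).round(2),'F',s['force'].round(2),'j',s['joints'].round(2))
    return bar
E
python3 - <<'E'
from h import *
np.set_printoptions(precision=3,suppress=True)
where()
P,r=arc(1.247,0.3,12);print(P.round(1));print(r)
E
```

```text
t 13.5 pos [490.6 229.1 137.1] th_tool 1.25 bar 1.2988 rel press 1.4688 r 275.0 Ft 0.28 F [-0.35 -0.18  0.01] j [ 0.37  0.7  -1.17  1.89  0.74  1.07  0.15]
[[505.1 227.6]
 [526.  221.2]
 [546.4 213.1]
 [566.  203.5]
 [584.9 192.3]
 [602.8 179.7]
 [619.6 165.7]
 [635.3 150.4]
 [649.7 134. ]
 [662.8 116.4]
 [674.5  97.9]
 [684.7  78.5]
 [693.3  58.4]]
[[ 0.279 -0.086 -0.025]
 [ 0.271 -0.108 -0.025]
 [ 0.262 -0.129 -0.025]
 [ 0.251 -0.149 -0.025]
 [ 0.239 -0.168 -0.025]
 [ 0.225 -0.187 -0.025]
 [ 0.209 -0.204 -0.025]
 [ 0.193 -0.22  -0.025]
 [ 0.175 -0.234 -0.025]
 [ 0.156 -0.247 -0.025]
 [ 0.136 -0.259 -0.025]
 [ 0.115 -0.268 -0.025]]
```

step_arm --rows '[{"tx": 0.03,"ty": -0.01,"tz": 0,"ax": 0,"ay": 0,"az": 0},{"tx": 0.03,"ty": -0.01,"tz": 0,"ax": 0,"ay": 0,"az": 0},{"tx": 0.03,"ty": -0.01,"tz": 0,"ax": 0,"ay": 0,"az": 0},{"tx": 0.03,"ty": -0.01,"tz": 0,"ax": 0,"ay": 0,"az": 0},{"tx": 0.03,"ty": -0.01,"tz": 0,"ax": 0,"ay": 0,"az": 0},{"tx": 0.03,"ty": -0.01,"tz": 0,"ax": 0,"ay": 0,"az": 0},{"tx": 0.03,"ty": -0.01,"tz": 0,"ax": 0,"ay": 0,"az": 0},{"tx": 0.03,"ty": -0.01,"tz": 0,"ax": 0,"ay": 0,"az": 0}]'

```text
time_s: 14.3
tool_pos: [507.9, 223.2, 136.2]
ee_rot: [0.159, 0.987, 0.0, -0.0]
force: [-0.9, 1.9, 0.1]
opening: 0.6
grasp_force: 0.2
```

```bash
python3 - <<'E'
from h import *
np.set_printoptions(precision=3,suppress=True)
where();t=robot.camera('top')[:,:,::-1];cv2.imwrite('pics/t7.png',t)
P,r=arc(1.235,0.635,20);print(r[::2])
E
```

```text
t 14.3 pos [507.9 223.2 136.2] th_tool 1.251 bar 1.232 rel press 1.402 r 273.5 Ft 1.43 F [-0.86  1.88  0.14] j [ 0.37  0.72 -1.15  1.86  0.75  1.08  0.18]
[[ 0.107 -0.031 -0.01 ]
 [ 0.104 -0.038 -0.01 ]
 [ 0.102 -0.044 -0.01 ]
 [ 0.099 -0.05  -0.01 ]
 [ 0.096 -0.056 -0.01 ]
 [ 0.093 -0.061 -0.01 ]
 [ 0.089 -0.067 -0.01 ]
 [ 0.084 -0.072 -0.01 ]
 [ 0.08  -0.077 -0.01 ]
 [ 0.075 -0.082 -0.01 ]]
```

step_arm --rows '[{"tx": 0.06,"ty": -0.016,"tz": 0,"ax": 0,"ay": 0,"az": -0.006},{"tx": 0.106,"ty": -0.033,"tz": 0,"ax": 0,"ay": 0,"az": -0.01},{"tx": 0.104,"ty": -0.037,"tz": 0,"ax": 0,"ay": 0,"az": -0.01},{"tx": 0.103,"ty": -0.04,"tz": 0,"ax": 0,"ay": 0,"az": -0.01},{"tx": 0.102,"ty": -0.044,"tz": 0,"ax": 0,"ay": 0,"az": -0.01},{"tx": 0.1,"ty": -0.047,"tz": 0,"ax": 0,"ay": 0,"az": -0.01},{"tx": 0.099,"ty": -0.05,"tz": 0,"ax": 0,"ay": 0,"az": -0.01},{"tx": 0.098,"ty": -0.053,"tz": 0,"ax": 0,"ay": 0,"az": -0.01},{"tx": 0.096,"ty": -0.056,"tz": 0,"ax": 0,"ay": 0,"az": -0.01},{"tx": 0.095,"ty": -0.059,"tz": 0,"ax": 0,"ay": 0,"az": -0.01},{"tx": 0.093,"ty": -0.062,"tz": 0,"ax": 0,"ay": 0,"az": -0.01},{"tx": 0.091,"ty": -0.064,"tz": 0,"ax": 0,"ay": 0,"az": -0.01},{"tx": 0.089,"ty": -0.067,"tz": 0,"ax": 0,"ay": 0,"az": -0.01},{"tx": 0.087,"ty": -0.07,"tz": 0,"ax": 0,"ay": 0,"az": -0.01},{"tx": 0.085,"ty": -0.072,"tz": 0,"ax": 0,"ay": 0,"az": -0.01},{"tx": 0.082,"ty": -0.075,"tz": 0,"ax": 0,"ay": 0,"az": -0.01}]'

```text
time_s: 15.95
tool_pos: [620.0, 159.5, 136.2]
ee_rot: [0.395, 0.919, 0.0, -0.0]
force: [-0.5, 1.7, -0.2]
opening: 0.4
grasp_force: 0.8
```

```bash
python3 - <<'E'
from h import *
np.set_printoptions(precision=3,suppress=True)
b=where();P,r=arc(b,b-.48,16);print(r[::2])
E
```

```text
t 15.95 pos [620.  159.5 136.2] th_tool 0.758 bar 0.7563 rel press 0.9263 r 272.7 Ft 1.58 F [-0.51  1.69 -0.17] j [ 0.37  0.77 -0.99  1.64  0.7   1.13 -0.06]
[[ 0.08  -0.077 -0.01 ]
 [ 0.075 -0.082 -0.01 ]
 [ 0.07  -0.086 -0.01 ]
 [ 0.065 -0.09  -0.01 ]
 [ 0.06  -0.094 -0.01 ]
 [ 0.054 -0.097 -0.01 ]
 [ 0.048 -0.1   -0.01 ]
 [ 0.042 -0.103 -0.01 ]]
```

step_arm --rows '[{"tx": 0.081,"ty": -0.077,"tz": 0,"ax": 0,"ay": 0,"az": -0.01},{"tx": 0.079,"ty": -0.079,"tz": 0,"ax": 0,"ay": 0,"az": -0.01},{"tx": 0.077,"ty": -0.081,"tz": 0,"ax": 0,"ay": 0,"az": -0.01},{"tx": 0.075,"ty": -0.083,"tz": 0,"ax": 0,"ay": 0,"az": -0.01},{"tx": 0.073,"ty": -0.085,"tz": 0,"ax": 0,"ay": 0,"az": -0.01},{"tx": 0.07,"ty": -0.087,"tz": 0,"ax": 0,"ay": 0,"az": -0.01},{"tx": 0.068,"ty": -0.089,"tz": 0,"ax": 0,"ay": 0,"az": -0.01},{"tx": 0.065,"ty": -0.09,"tz": 0,"ax": 0,"ay": 0,"az": -0.01},{"tx": 0.063,"ty": -0.092,"tz": 0,"ax": 0,"ay": 0,"az": -0.01},{"tx": 0.06,"ty": -0.094,"tz": 0,"ax": 0,"ay": 0,"az": -0.01},{"tx": 0.058,"ty": -0.095,"tz": 0,"ax": 0,"ay": 0,"az": -0.01},{"tx": 0.055,"ty": -0.097,"tz": 0,"ax": 0,"ay": 0,"az": -0.01},{"tx": 0.05,"ty": -0.098,"tz": 0,"ax": 0,"ay": 0,"az": -0.01}]'

```text
time_s: 17.25
tool_pos: [685.2, 73.0, 136.1]
ee_rot: [0.573, 0.819, -0.0, -0.0]
force: [-2.6, 1.3, -1.1]
opening: 0.4
grasp_force: 1.0
```

```bash
python3 - <<'E'
from h import *
np.set_printoptions(precision=3,suppress=True)
b=where();P,r=arc(b,b-.3,15);print(r[::2])
E
```

```text
t 17.25 pos [685.2  73.  136.1] th_tool 0.35 bar 0.3596 rel press 0.5296 r 275.2 Ft 2.13 F [-2.62  1.29 -1.09] j [ 0.41  0.8  -0.89  1.51  0.66  1.15 -0.25]
[[ 0.03  -0.068 -0.006]
 [ 0.027 -0.069 -0.006]
 [ 0.024 -0.07  -0.006]
 [ 0.021 -0.071 -0.006]
 [ 0.019 -0.072 -0.006]
 [ 0.016 -0.072 -0.006]
 [ 0.013 -0.073 -0.006]
 [ 0.01  -0.073 -0.006]]
```

step_arm --rows '[{"tx": 0.03,"ty": -0.068,"tz": 0,"ax": 0,"ay": 0,"az": -0.0064},{"tx": 0.029,"ty": -0.068,"tz": 0,"ax": 0,"ay": 0,"az": -0.0064},{"tx": 0.027,"ty": -0.069,"tz": 0,"ax": 0,"ay": 0,"az": -0.0064},{"tx": 0.026,"ty": -0.07,"tz": 0,"ax": 0,"ay": 0,"az": -0.0064},{"tx": 0.024,"ty": -0.07,"tz": 0,"ax": 0,"ay": 0,"az": -0.0064},{"tx": 0.023,"ty": -0.071,"tz": 0,"ax": 0,"ay": 0,"az": -0.0064},{"tx": 0.021,"ty": -0.071,"tz": 0,"ax": 0,"ay": 0,"az": -0.0064},{"tx": 0.02,"ty": -0.071,"tz": 0,"ax": 0,"ay": 0,"az": -0.0064},{"tx": 0.019,"ty": -0.072,"tz": 0,"ax": 0,"ay": 0,"az": -0.0064},{"tx": 0.018,"ty": -0.072,"tz": 0,"ax": 0,"ay": 0,"az": -0.0064}]'

```text
time_s: 18.25
tool_pos: [703.0, 20.7, 136.2]
ee_rot: [0.652, 0.758, 0.0, -0.0]
force: [-0.5, 2.4, -1.4]
opening: 0.3
grasp_force: 1.0
```

step_arm --rows '[{"tx": 0.01,"ty": -0.045,"tz": 0,"ax": 0,"ay": 0,"az": -0.004},{"tx": 0.01,"ty": -0.045,"tz": 0,"ax": 0,"ay": 0,"az": -0.004},{"tx": 0.009,"ty": -0.045,"tz": 0,"ax": 0,"ay": 0,"az": -0.004},{"tx": 0.008,"ty": -0.045,"tz": 0,"ax": 0,"ay": 0,"az": -0.004}]'

```text
time_s: 18.65
tool_pos: [705.4, 9.7, 136.3]
ee_rot: [0.67, 0.742, 0.001, -0.001]
force: [-2.7, 5.3, -1.4]
opening: 0.4
grasp_force: 2.8
```

```bash
python3 - <<'E'
from h import *
np.set_printoptions(precision=3,suppress=True)
b=where();P,r=arc(b,b-.2,14);print(r[::2])
E
```

```text
t 18.65 pos [705.4   9.7 136.3] th_tool 0.102 bar 0.1185 rel press 0.2885 r 275.4 Ft 5.59 F [-2.66  5.32 -1.38] j [ 0.46  0.8  -0.83  1.46  0.62  1.15 -0.37]
[[ 0.009 -0.052 -0.005]
 [ 0.008 -0.052 -0.005]
 [ 0.006 -0.052 -0.005]
 [ 0.005 -0.053 -0.005]
 [ 0.003 -0.053 -0.005]
 [ 0.002 -0.053 -0.005]
 [ 0.    -0.053 -0.005]]
```

step_arm --rows '[{"tx": 0.006,"ty": -0.04,"tz": 0,"ax": 0,"ay": 0,"az": -0.0035},{"tx": 0.006,"ty": -0.04,"tz": 0,"ax": 0,"ay": 0,"az": -0.0035},{"tx": 0.006,"ty": -0.04,"tz": 0,"ax": 0,"ay": 0,"az": -0.0035},{"tx": 0.005,"ty": -0.04,"tz": 0,"ax": 0,"ay": 0,"az": -0.0035},{"tx": 0.005,"ty": -0.04,"tz": 0,"ax": 0,"ay": 0,"az": -0.0035},{"tx": 0.005,"ty": -0.04,"tz": 0,"ax": 0,"ay": 0,"az": -0.0035},{"tx": 0.004,"ty": -0.04,"tz": 0,"ax": 0,"ay": 0,"az": -0.0035},{"tx": 0.004,"ty": -0.04,"tz": 0,"ax": 0,"ay": 0,"az": -0.0035}]'

```text
time_s: 19.45
tool_pos: [708.7, -14.4, 136.3]
ee_rot: [0.702, 0.712, 0.001, -0.001]
force: [-1.4, 3.9, -1.3]
opening: 0.6
grasp_force: 2.5
```

step_arm --rows '[{"tx": 0.003,"ty": -0.04,"tz": 0,"ax": 0,"ay": 0,"az": -0.0035},{"tx": 0.003,"ty": -0.04,"tz": 0,"ax": 0,"ay": 0,"az": -0.0035},{"tx": 0.002,"ty": -0.04,"tz": 0,"ax": 0,"ay": 0,"az": -0.0035},{"tx": 0.002,"ty": -0.04,"tz": 0,"ax": 0,"ay": 0,"az": -0.0035},{"tx": 0.001,"ty": -0.04,"tz": 0,"ax": 0,"ay": 0,"az": -0.0035}]'

```text
time_s: 19.95
tool_pos: [709.7, -29.5, 136.3]
ee_rot: [0.721, 0.692, 0.001, -0.001]
force: [-0.8, 5.5, -1.0]
opening: 0.3
grasp_force: 2.5
```

```bash
python3 - <<'E'
from h import *
where()
E
```

```text
t 19.95 pos [709.7 -29.5 136.3] th_tool -0.041 bar -0.0246 rel press 0.1454 r 275.4 Ft 5.51 F [-0.79  5.53 -1.04] j [ 0.5   0.8  -0.8   1.45  0.6   1.15 -0.44]
```

step_arm --rows '[{"tx": -0.001,"ty": -0.035,"tz": 0,"ax": 0,"ay": 0,"az": -0.003},{"tx": -0.001,"ty": -0.035,"tz": 0,"ax": 0,"ay": 0,"az": -0.003},{"tx": -0.002,"ty": -0.035,"tz": 0,"ax": 0,"ay": 0,"az": -0.003},{"tx": -0.002,"ty": -0.035,"tz": 0,"ax": 0,"ay": 0,"az": -0.003}]'

```text
time_s: 20.35
tool_pos: [709.8, -41.9, 136.4]
ee_rot: [0.735, 0.678, 0.001, 0.0]
force: [1.7, 4.3, -1.6]
opening: 0.6
grasp_force: 2.3
```

step_arm --rows '[{"tx": -0.001,"ty": -0.018,"tz": 0,"ax": 0,"ay": 0,"az": -0.0015},{"tx": -0.001,"ty": -0.018,"tz": 0,"ax": 0,"ay": 0,"az": -0.0015}]'

```text
time_s: 20.55
tool_pos: [709.6, -44.9, 136.4]
ee_rot: [0.738, 0.675, 0.001, 0.0]
force: [2.3, 4.7, -1.2]
opening: 0.6
grasp_force: 2.2
```

step_arm --rows '[{"tx": -0.001,"ty": -0.018,"tz": 0,"ax": 0,"ay": 0,"az": -0.0015},{"tx": -0.001,"ty": -0.018,"tz": 0,"ax": 0,"ay": 0,"az": -0.0015}]'

```text
time_s: 20.75
tool_pos: [709.5, -47.4, 136.5]
ee_rot: [0.741, 0.671, 0.001, 0.0]
force: [1.6, 4.4, -1.9]
opening: 0.3
grasp_force: 2.3
```

```bash
python3 - <<'E'
from h import *
where()
E
```

```text
t 20.75 pos [709.5 -47.4 136.5] th_tool -0.099 bar -0.0898 rel press 0.0802 r 275.0 Ft 4.58 F [ 1.64  4.45 -1.93] j [ 0.51  0.8  -0.78  1.44  0.59  1.14 -0.46]
```

step_arm --rows '[{"tx": -0.001,"ty": -0.008,"tz": 0,"ax": 0,"ay": 0,"az": -0.0007},{"tx": -0.001,"ty": -0.008,"tz": 0,"ax": 0,"ay": 0,"az": -0.0007}]'

```text
time_s: 20.95
tool_pos: [709.3, -48.7, 136.5]
ee_rot: [0.743, 0.67, 0.001, 0.0]
force: [3.3, 4.2, -1.6]
opening: 0.6
grasp_force: 2.2
```

step_arm --rows '[{"tx": -0.001,"ty": -0.009,"tz": 0,"ax": 0,"ay": 0,"az": -0.0007},{"tx": -0.001,"ty": -0.009,"tz": 0,"ax": 0,"ay": 0,"az": -0.0007}]'

```text
time_s: 21.15
tool_pos: [709.2, -50.0, 136.6]
ee_rot: [0.744, 0.668, 0.001, 0.001]
force: [3.3, 4.4, -1.0]
opening: 0.2
grasp_force: 2.4
```

step_arm --rows '[{"tx": -0.002,"ty": -0.009,"tz": 0,"ax": 0,"ay": 0,"az": -0.0007},{"tx": -0.002,"ty": -0.009,"tz": 0,"ax": 0,"ay": 0,"az": -0.0007}]'

```text
time_s: 21.35
tool_pos: [709.1, -51.4, 136.7]
ee_rot: [0.746, 0.666, 0.001, 0.001]
force: [3.7, 4.7, -2.9]
opening: 0.6
grasp_force: 2.2
```

step_arm --rows '[{"tx": 0,"ty": -0.009,"tz": 0,"ax": 0,"ay": 0,"az": -0.0007},{"tx": 0,"ty": -0.009,"tz": 0,"ax": 0,"ay": 0,"az": -0.0007}]'

```text
time_s: 21.55
tool_pos: [709.0, -52.8, 136.6]
ee_rot: [0.747, 0.665, 0.001, 0.001]
force: [3.4, 4.5, -1.9]
opening: 0.6
grasp_force: 2.3
```

step_arm --rows '[{"tx": 0,"ty": -0.009,"tz": 0,"ax": 0,"ay": 0,"az": -0.0007},{"tx": 0,"ty": -0.009,"tz": 0,"ax": 0,"ay": 0,"az": -0.0007}]'

```text
time_s: 21.75
tool_pos: [709.0, -54.1, 136.6]
ee_rot: [0.749, 0.663, 0.001, 0.001]
force: [2.7, 4.5, -2.7]
opening: 0.4
grasp_force: 2.2
```

step_arm --rows '[{"tx": -0.001,"ty": -0.009,"tz": 0,"ax": 0,"ay": 0,"az": -0.0007},{"tx": -0.001,"ty": -0.009,"tz": 0,"ax": 0,"ay": 0,"az": -0.0007}]'

```text
time_s: 21.95
tool_pos: [708.9, -55.5, 136.7]
ee_rot: [0.75, 0.661, 0.001, 0.001]
force: [3.8, 4.5, -2.1]
opening: 0.4
grasp_force: 2.3
```

step_arm --rows '[{"tx": -0.001,"ty": -0.009,"tz": 0,"ax": 0,"ay": 0,"az": -0.0007},{"tx": -0.001,"ty": -0.009,"tz": 0,"ax": 0,"ay": 0,"az": -0.0007}]'

```text
time_s: 22.15
tool_pos: [708.8, -56.8, 136.7]
ee_rot: [0.751, 0.66, 0.001, 0.001]
force: [4.1, 4.0, -3.1]
opening: 0.5
grasp_force: 2.3
```

step_arm --rows '[{"tx": -0.001,"ty": -0.009,"tz": 0,"ax": 0,"ay": 0,"az": -0.0007},{"tx": -0.001,"ty": -0.009,"tz": 0,"ax": 0,"ay": 0,"az": -0.0007}]'

```text
time_s: 22.35
tool_pos: [708.7, -58.2, 136.7]
ee_rot: [0.753, 0.658, 0.001, 0.001]
force: [4.5, 4.0, -2.1]
opening: 0.4
grasp_force: 2.3
```

step_arm --rows '[{"tx": 0,"ty": -0.009,"tz": 0,"ax": 0,"ay": 0,"az": -0.0007},{"tx": 0,"ty": -0.009,"tz": 0,"ax": 0,"ay": 0,"az": -0.0007}]'

```text
time_s: 22.55
tool_pos: [708.6, -59.5, 136.6]
ee_rot: [0.754, 0.657, 0.001, 0.001]
force: [2.8, 4.6, -1.8]
opening: 0.3
grasp_force: 2.3
```

step_arm --rows '[{"tx": 0,"ty": -0.009,"tz": 0,"ax": 0,"ay": 0,"az": -0.0007},{"tx": 0,"ty": -0.009,"tz": 0,"ax": 0,"ay": 0,"az": -0.0007}]'

```text
time_s: 22.75
tool_pos: [708.5, -60.8, 136.6]
ee_rot: [0.756, 0.655, 0.001, 0.001]
force: [2.5, 4.1, -0.6]
opening: 0.6
grasp_force: 2.3
```

step_arm --rows '[{"tx": -0.001,"ty": -0.009,"tz": 0,"ax": 0,"ay": 0,"az": -0.0007},{"tx": -0.001,"ty": -0.009,"tz": 0,"ax": 0,"ay": 0,"az": -0.0007}]'

```text
time_s: 22.95
tool_pos: [708.4, -62.3, 136.6]
ee_rot: [0.757, 0.653, 0.001, 0.001]
force: [3.4, 4.0, -2.7]
opening: -0.0
grasp_force: 2.2
```

step_arm --rows '[{"tx": -0.001,"ty": -0.009,"tz": 0,"ax": 0,"ay": 0,"az": -0.0007},{"tx": -0.001,"ty": -0.009,"tz": 0,"ax": 0,"ay": 0,"az": -0.0007}]'

```text
time_s: 23.15
tool_pos: [708.3, -63.6, 136.7]
ee_rot: [0.759, 0.652, 0.001, 0.001]
force: [3.9, 4.5, -2.1]
opening: 0.5
grasp_force: 2.3
```

step_arm --rows '[{"tx": -0.001,"ty": -0.009,"tz": 0,"ax": 0,"ay": 0,"az": -0.0007},{"tx": -0.001,"ty": -0.009,"tz": 0,"ax": 0,"ay": 0,"az": -0.0007}]'

```text
time_s: 23.35
tool_pos: [708.1, -65.0, 136.6]
ee_rot: [0.76, 0.65, 0.001, 0.001]
force: [3.2, 4.6, -2.2]
opening: 0.1
grasp_force: 2.2
```

step_arm --rows '[{"tx": -0.001,"ty": -0.009,"tz": 0,"ax": 0,"ay": 0,"az": -0.0007},{"tx": -0.001,"ty": -0.009,"tz": 0,"ax": 0,"ay": 0,"az": -0.0007}]'

```text
time_s: 23.55
tool_pos: [708.0, -66.3, 136.7]
ee_rot: [0.762, 0.648, 0.001, 0.001]
force: [2.0, 3.6, -0.6]
opening: 0.4
grasp_force: 2.3
```

step_arm --rows '[{"tx": -0.001,"ty": -0.009,"tz": 0,"ax": 0,"ay": 0,"az": -0.0007},{"tx": -0.001,"ty": -0.009,"tz": 0,"ax": 0,"ay": 0,"az": -0.0007}]'

```text
time_s: 23.75
tool_pos: [707.9, -67.7, 136.6]
ee_rot: [0.763, 0.646, 0.001, 0.001]
force: [2.7, 4.0, -1.5]
opening: 0.2
grasp_force: 2.2
```

step_arm --rows '[{"tx": -0.001,"ty": -0.009,"tz": 0,"ax": 0,"ay": 0,"az": -0.0007},{"tx": -0.001,"ty": -0.009,"tz": 0,"ax": 0,"ay": 0,"az": -0.0007}]'

```text
time_s: 23.95
tool_pos: [707.8, -68.3, 136.7]
ee_rot: [0.764, 0.645, 0.001, 0.0]
force: [3.1, 6.0, -2.8]
opening: 0.5
grasp_force: 3.2
```

```bash
python3 - <<'E'
from h import *
where()
w=robot.camera('wrist')[:,:,::-1];t=robot.camera('top')[:,:,::-1];s=robot.camera('scene')[:,:,::-1]
cv2.imwrite('pics/w9.png',w)
f=lambda a,x:cv2.resize(a,x,interpolation=cv2.INTER_CUBIC)
cv2.imwrite('pics/c9.png',np.vstack([np.hstack([f(t[150:285,350:450],(222,300)),f(s[150:260,320:470],(409,300))]),f(w[0:300],(631,296))]))
E
```

```text
t 23.95 pos [707.8 -68.3 136.7] th_tool -0.169 bar -0.1658 rel press 0.0042 r 274.6 Ft 6.42 F [ 3.12  5.98 -2.8 ] j [ 0.54  0.79 -0.77  1.44  0.58  1.14 -0.5 ]
```

View pics/c9.png

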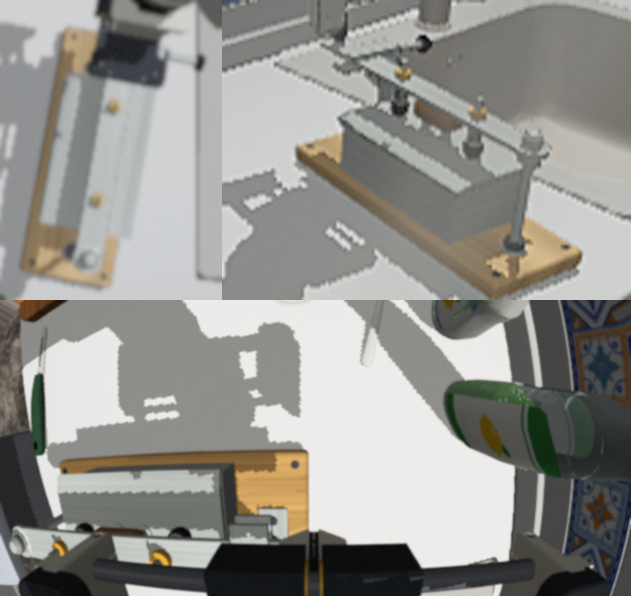

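The picture shows the bar in the keeper fork over the seated lid. Force has begun rising at the stop, so I'll press on in small steps.

step_arm --rows '[{"tx": 0,"ty": -0.007,"tz": 0,"ax": 0,"ay": 0,"az": 0},{"tx": 0,"ty": 0,"tz": 0,"ax": 0,"ay": 0,"az": 0}]'

```text
time_s: 24.3
tool_pos: [707.8, -68.4, 136.7]
ee_rot: [0.764, 0.645, 0.001, 0.0]
force: [4.5, 4.9, -1.6]
opening: 0.3
grasp_force: 3.1
```

step_arm --rows '[{"tx": 0,"ty": -0.008,"tz": 0,"ax": 0,"ay": 0,"az": 0},{"tx": 0,"ty": 0,"tz": 0,"ax": 0,"ay": 0,"az": 0}]'

```text
time_s: 24.5
tool_pos: [707.8, -68.4, 136.7]
ee_rot: [0.764, 0.645, 0.001, -0.0]
force: [4.6, 6.0, -1.9]
opening: 0.3
grasp_force: 3.5
```

step_arm --rows '[{"tx": 0,"ty": -0.012,"tz": 0,"ax": 0,"ay": 0,"az": 0},{"tx": 0,"ty": 0,"tz": 0,"ax": 0,"ay": 0,"az": 0}]'

```text
time_s: 24.7
tool_pos: [707.8, -68.5, 136.7]
ee_rot: [0.764, 0.645, 0.002, -0.0]
force: [3.8, 6.7, -2.4]
opening: 0.5
grasp_force: 4.0
```

step_arm --rows '[{"tx": 0,"ty": -0.014,"tz": 0,"ax": 0,"ay": 0,"az": 0},{"tx": 0,"ty": 0,"tz": 0,"ax": 0,"ay": 0,"az": 0}]'

```text
time_s: 24.9
tool_pos: [707.8, -68.7, 136.7]
ee_rot: [0.764, 0.646, 0.002, -0.001]
force: [2.9, 8.7, -2.7]
opening: 0.5
grasp_force: 4.6
```

step_arm --rows '[{"tx": 0,"ty": -0.012,"tz": 0,"ax": 0,"ay": 0,"az": 0},{"tx": 0,"ty": -0.012,"tz": 0,"ax": 0,"ay": 0,"az": 0},{"tx": 0,"ty": 0,"tz": 0,"ax": 0,"ay": 0,"az": 0}]'

```text
time_s: 25.2
tool_pos: [707.8, -68.8, 136.8]
ee_rot: [0.763, 0.646, 0.003, -0.001]
force: [2.9, 11.2, -2.2]
opening: 0.3
grasp_force: 5.7
```

step_arm --rows '[{"tx": 0,"ty": -0.01,"tz": 0,"ax": 0,"ay": 0,"az": 0},{"tx": 0,"ty": -0.01,"tz": 0,"ax": 0,"ay": 0,"az": 0},{"tx": 0,"ty": 0,"tz": 0,"ax": 0,"ay": 0,"az": 0},{"tx": 0,"ty": 0,"tz": 0,"ax": 0,"ay": 0,"az": 0},{"tx": 0,"ty": 0,"tz": 0,"ax": 0,"ay": 0,"az": 0},{"tx": 0,"ty": 0,"tz": 0,"ax": 0,"ay": 0,"az": 0}]'

```text
time_s: 25.8
tool_pos: [707.7, -69.0, 136.8]
ee_rot: [0.763, 0.646, 0.003, -0.002]
force: [4.3, 12.0, -2.6]
opening: 0.3
grasp_force: 6.5
```

```bash
python3 - <<'E'
from h import *
where()
E
```

```text
t 25.8 pos [707.7 -69.  136.8] th_tool -0.165 bar -0.1686 rel press 0.0014 r 274.6 Ft 12.53 F [ 4.33 11.98 -2.62] j [ 0.54  0.79 -0.77  1.44  0.57  1.14 -0.49]
```

The stop is hard and holding: 12.5 N at the knob less about 4.4 N drag gives about 9.4 N on the screw. Back off and rise.

step_arm --rows '[{"tx": 0.003,"ty": 0.02,"tz": 0,"ax": 0,"ay": 0,"az": 0},{"tx": 0.005,"ty": 0.03,"tz": 0,"ax": 0,"ay": 0,"az": 0},{"tx": 0.01,"ty": 0.06,"tz": 0,"ax": 0,"ay": 0,"az": 0},{"tx": 0.02,"ty": 0.12,"tz": 0,"ax": 0,"ay": 0,"az": 0},{"tx": 0.03,"ty": 0.18,"tz": 0,"ax": 0,"ay": 0,"az": 0},{"tx": 0,"ty": 0.1,"tz": 0.3,"ax": 0,"ay": 0,"az": 0},{"tx": 0,"ty": 0,"tz": 0.5,"ax": 0,"ay": 0,"az": 0},{"tx": 0,"ty": 0,"tz": 0.5,"ax": 0,"ay": 0,"az": 0},{"tx": 0,"ty": 0,"tz": 0,"ax": 0,"ay": 0,"az": 0},{"tx": 0,"ty": 0,"tz": 0,"ax": 0,"ay": 0,"az": 0}]'

```text
time_s: 26.8
tool_pos: [712.6, -36.7, 235.1]
ee_rot: [0.764, 0.645, 0.001, 0.001]
force: [0.4, 0.2, -0.6]
opening: 0.4
grasp_force: 0.0
```

```bash
python3 - <<'E'
from h import *
where()
t=robot.camera('top')[:,:,::-1];s=robot.camera('scene')[:,:,::-1]
f=lambda a,x:cv2.resize(a,x,interpolation=cv2.INTER_CUBIC)
cv2.imwrite('pics/c10.png',np.hstack([f(t[140:285,340:450],(379,500)),f(s[150:260,320:412],(418,500))]))
E
```

```text
t 26.8 pos [712.6 -36.7 235.1] th_tool -0.169 bar -0.0501 rel press 0.1199 r 278.0 Ft 0.23 F [ 0.43  0.21 -0.65] j [ 0.5   0.71 -0.81  1.35  0.51  1.3  -0.5 ]
```

View pics/c10.png

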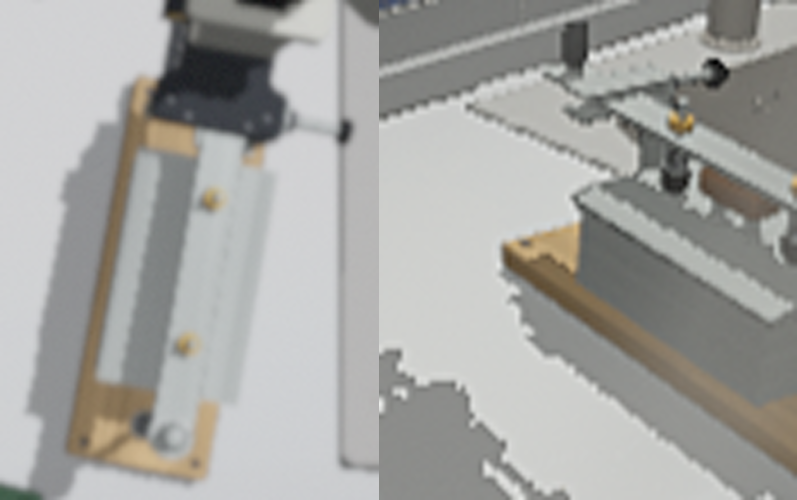

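The picture shows the bar parallel to the press in the fork: nuts at (210,198) and (186,343), and the stud at (170,435). The lid is seated, and the robot is clear. Handing in.

```bash
python3 -c "
from plant import robot
print(robot.hand_in())"
```

```text
the job is handed in; nothing more can be done
None
```

The lid is seated in the mould and the clamp bar rests in the keeper against the stop screw, pressed with an estimated 9–10 N there (12.5 N measured at the knob, less drag). The arm is clear and the job is handed in at about 27 s; no verdict came back.

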